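# Line up three little pots in the pot vise and clamp them

### The arm

A 6-joint arm with a two-finger parallel gripper is mounted at the origin on the work surface. World frame = base frame: x ahead of the robot, y to its left, z up, the work surface at z = 0. Lengths are in m, angles in degrees, forces in N, time in s.
With the tool pointing down it reaches from about 0.25 to 0.8 m from the base axis. Payload 8.5 kg.
Tool frame: the origin (TCP) lies at the very end of the fingers, on their centre line; the grasp point (between the pads) lies 19 mm behind it; z points along the fingers, y is the line along which they close (so a half turn about z gives the same grasp; the last joint's range is limited). The gripper opens to 85 mm and grips with 20 to 120 N. Pads are 22 mm wide; open, the fingers measure 114 mm over their backs; the gripper's body (76 mm by 85 mm) begins 54 mm behind the grasp point. The pads swing forward as they close: fully open they stand 13 mm farther back than shut.
Start: joints at [69.442, 13.648, -0.773, 75.585, 0, 90], TCP at [0.184, 0.492, 0.231] pointing down, gripper open.
Joint ranges: [-152.45, 152.45], [-59.26, 108.67], [-65.41, 83.53], [-104.44, 129.93], [-82.83, 76.93], [-180, 180]. Speed limits (degrees/s): [127.2, 127.2, 159.86, 180, 180, 180].

### API

Orientations are given as a 3x3 rotation matrix whose columns are the frame's x, y, z axes.
In Python, from bench import manip gives the robot as it stands.
- The arm moves only by the shell command python3 -m crank 'ROWS' [FORCE]. ROWS is JSON, a list of rows, each a list of 5 numbers: the shift along the world's x, y, z in cm, then the turn about the world's z in degrees, then the finger opening in cm, from 0 to 8.54. In form: [[tx, ty, tz, yaw, hand], ...]. A call has 1 to 10 rows; each row is the pose to reach, as a shift and turn from the pose commanded when the call began; what a row does not reach only later rows make up. A row lasts 1/10 s, in which the tool goes at most 50 mm and 8.59 degrees, less where a joint would pass 70% of its speed; a pose out of reach is approached as far as the arm can. A call with a gripper value outside its range is refused whole. The fingers move at their own pace and stop on an object; FORCE is the grip in N (left out, the last holds). Time passes only in rows, so rows that repeat a pose let the fingers close. It gives the time, the measured TCP pose, the force, the opening and the grip force at its end, in the units of the state.
- manip.observe(): the state, without advancing time (a new reading comes with each control period).
- manip.snapshot(name): name is "scene" or "top"; returns a dict with "img" (400x640x3 uint8, red, green, blue), "K" (3x3 intrinsics, pixels), "R" (3x3) and "t" (3): a world point X has camera coordinates R X + t. Camera axes: x right, y down, z forward; pixel columns grow to the right and rows downward; lengths in m; the calibration is good to about 2 mm. A picture is of the moment at which its call begins. There is no depth.
- manip.sign_off(): hands the job in; it is judged then, once.
The state is a dict: "t": time; "joint_pos": joint angles; "dq": joint speeds; "joint_efforts": joint torques, N m; "ee_pos": TCP position; "ee_rot": TCP orientation; "wrist_force": force on the tool from outside, world axes, zero at the start; "wrist_torque": the same for the moment, N m; "finger_gap": opening from 0.0 (shut) to 1.0 (fully open); "finger_force": force on a finger pad.
Only numpy, scipy, OpenCV 4.12 (cv2) and the standard library are available. Lean on these libraries where they do the work, as an engineer would, in place of code of your own. Each camera call takes 0.05 s, during which the arm holds its last target. There are 200 camera calls.

### The job

Move the two little upside-down flower pots that stand outside the pot vise in between its two wooden jaws, behind the one already there, so that all three stand in single file, touching one another, with the first against the end stop. Then take the black crank handle and turn it clockwise (seen from the handle's end of the screw) until the jaw grips all three firmly, and let go. They are thin earthenware that cracks if overtightened: stop as soon as the crank goes firm; do not tip the pots or shove the other things on the table.

Things in the scene. Friction and masses are not known exactly. Their poses are not given: they have to be found in the camera images.
- vise: Fixed part of the pot vise. Origin: table, fixed jaw's face, mid length. x: across the lane to moving jaw and crank; y: along the lane to its closed end. Fixed jaw: x -22 to 0, y -90 to 90, 45 mm high, lined with a plywood packing of unknown thickness, 1 to 5 mm. End stop's face at y 90, 36 high; lane open at y -90. Screw bracket: x 108 to 126, y -80 to 80, 42 high (78 at |y| < 22).
- jaw: Moving wooden jaw, 22 x 180 mm, 45 mm high (78 at a steel block on its back, |y| < 22). Origin: table height, on its inner face, mid length; axes as the vise's, along whose x it slides. At the start 70 to 80 mm from the fixed jaw's face. One clockwise turn of the crank closes it by about 10 mm.
- handle (a point): Grip point on the black crank handle's axis: a freely spinning sleeve, 14 mm diameter, 60 mm long, parallel to the vise's x; the point is 36 mm from its inner end (crank arm), 24 mm from its free end. It circles crank_axis at 36 mm radius in the vise's y-z plane and moves with the jaw along x.
- crank_axis (a point): Centre of the handle point's circle: on the screw's axis, 66 mm above the table; free space, the crank arm and its 18 mm hub end 38 mm short of it towards the jaw. Clockwise, seen from the handle's end looking at the jaw: top (+z), then vise +y, then bottom; this closes the jaw. Steady friction of about 6 N at the handle; it stays where left.
- pot_in: Small terracotta flower pot standing mouth down, already in the lane near the end stop. About 56 mm across (hand-made, give or take 1 mm) at its rim (the lowest 18 mm), tapering above it from 51 to 44 mm, 55 mm tall, 0.1 to 0.2 kg. Origin: centre of its underside. z up.
- pot_a: Pot like pot_in, standing outside the lane, before its open end.
- pot_b: Pot like pot_in, standing outside the lane, farther from its open end than pot_a.
- glue: Bystander: white glue bottle, 46 mm diameter, 125 mm tall. Origin: centre of its underside.
- tub_small: Bystander: clear tub with tile chips, 74 mm diameter, 40 mm tall. Origin: centre of its underside.
- spatula: Bystander: spatula, 160 mm long, lying along its x. Origin: under its middle.
- big_pot: Bystander: upright terracotta pot with tiles round its rim, 120 mm diameter, 95 mm tall. Origin: centre of its underside.
- tub_rose: Bystander: clear tub with tile chips, 116 mm diameter, 50 mm tall. Origin: centre of its underside.
- brush: Bystander: brush, 180 mm long, lying along its x. Origin: under its middle.
- jar: Bystander: closed glass jar, 64 mm diameter, 85 mm tall. Origin: centre of its underside.
Things that resemble listed ones, but are neither listed nor needed, are in the scene too. What is shaped like the pot_in but blue is not meant.

How it is judged (in metres and radians):
On the way, in this order (a step that is already met when the one before it is completed fails the run):
1. all three pots stand in the lane in single file, closed up against the end stop (y of pot_in in the frame of vise between -0.061 and 0.075 m and x of pot_in in the frame of vise between 0.015 and 0.06 m and angle between each of pot_in, pot_a, pot_b's own z axis and vertical below 0.12 rad and height (world z) of each of pot_in, pot_a, pot_b below 0.008 m and y of pot_a in the frame of vise between -0.061 and 0.075 m and x of pot_a in the frame of vise between 0.015 and 0.06 m and y of pot_b in the frame of vise between -0.061 and 0.075 m and x of pot_b in the frame of vise between 0.015 and 0.06 m), for 0.1 s.
2. the jaw grips all three pots (contact force between jaw and pot_in above 12 N and contact force between jaw and pot_a above 12 N and contact force between jaw and pot_b above 12 N), for 0.2 s.
At the end, for the whole second after the job is handed in: All three pots stand upright (within 7 degrees) on the table in the lane, closed up so that every centre is within 151 mm of the end stop's face (140 when all touch); the jaw, at rest, presses on each pot with more than 12 N; the crank is released (all of step 1 and all of step 2 and linear speed of jaw below 0.002 m/s and linear speed of each of pot_in, pot_a, pot_b below 0.01 m/s).
It fails at once if a pot is squeezed by the jaw with more than 130 N: it cracks (contact force between jaw and pot_in above 130 N or contact force between jaw and pot_a above 130 N or contact force between jaw and pot_b above 130 N).
It fails at once if a pot is tipped by more than 25 degrees (angle between any of pot_in, pot_a, pot_b's own z axis and vertical above 0.44 rad).
It fails at once if another thing on the table is shoved by more than 30 mm (distance of any of glue, tub_small, spatula, big_pot, tub_rose, brush, jar from where it was at the start of the episode above 0.03 m).
It also fails if it takes over 72 s, if anything falls off the work surface, if the arm or the gripper's body presses on something with over 40 N, if the wrist force passes 120 N, or if a joint passes its speed limit or range.

## Working session

There is one attempt and no reset: what is moved stays moved. The work goes in short steps, Python scripts to look and compute and a shell command to move; the robot and the scene stay as the last step left them, time stands still between calls to the robot, and variables do not carry over. Pictures are saved under pics/ and viewed, at most 10 in all, crops included, and the job is handed in when it is done.

```bash
ls; mkdir -p pics; python3 - <<'E'
from bench import manip
import cv2,json,numpy as np
for n in("scene","top"):
    s=manip.snapshot(n); cv2.imwrite(f"pics/{n}0.png",s["img"][:,:,::-1])
    np.savez(f"{n}0.npz",**s); print(n,s["K"].tolist(),(-s["R"].T@s["t"]).round(3))
print(manip.observe())
E
```

```text
pics
scene [[390.15618432438293, 0.0, 321.72587856667866], [0.0, 390.15618432438293, 192.6312603867751], [0.0, 0.0, 1.0]] [1.386 0.535 0.699]
top [[436.7687454203501, 0.0, 328.3143387419058], [0.0, 436.7687454203501, 204.58929700303798], [0.0, 0.0, 1.0]] [ 0.464 -0.02   1.293]
{'t': 0.1, 'joint_pos': array([ 6.94429840e+01,  1.36780697e+01, -8.08620537e-01,  7.55849118e+01,
       -1.89842156e-03,  8.99997259e+01]), 'dq': array([-1.67793524e-03, -8.17704653e-05, -5.66117370e-03, -1.02413775e-02,
        4.91614471e-02, -3.93303441e-02]), 'joint_efforts': array([ 4.60590054e-04, -5.39722860e+01,  3.46998131e+01,  1.34504077e-02,
        5.16803129e-05,  1.22939696e-05]), 'ee_pos': array([0.18423587, 0.49124139, 0.23076061]), 'ee_rot': array([[-9.36324922e-01,  3.51134553e-01, -4.07791848e-04],
       [ 3.51134788e-01,  9.36324177e-01, -1.18174946e-03],
       [-3.31277024e-05, -1.24969138e-03, -9.99999219e-01]]), 'wrist_force': array([-0.60047781, -0.00989378,  0.21764436]), 'wrist_torque': array([-0.01079983, -0.00294943,  0.02994335]), 'finger_force': 0.0, 'finger_gap': 1.0012986950841394}
```

View pics/scene0.png

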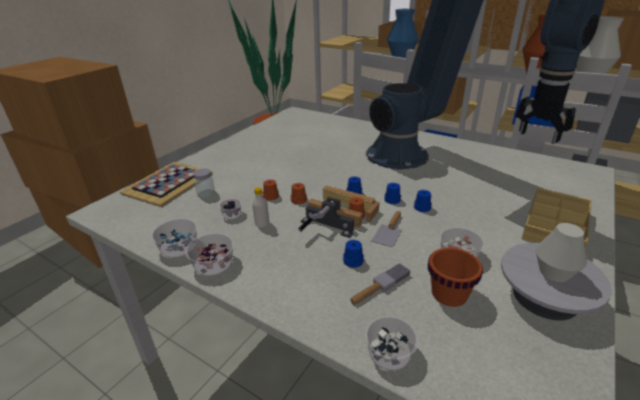

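View pics/top0.png

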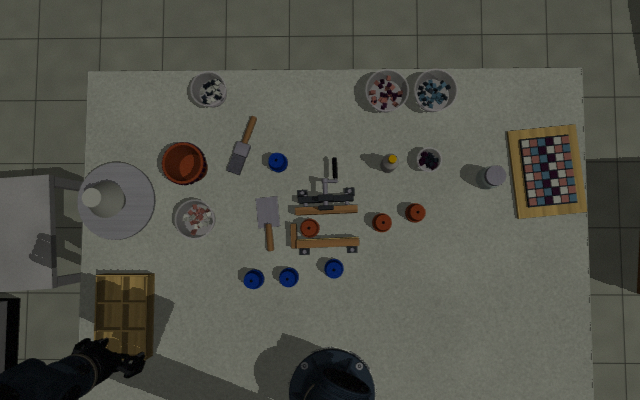

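The scene view shows the vise at about (340,210), the two loose orange pots at (270,189) and (298,193), and blue decoys. In the top view the vise is at about (325,215), with the lane opening to the right. pot_in is at (310,228), pot_a at (382,222), pot_b at (416,212) and the crank handle at (335,168).

```bash
cat > h.py <<'E'
import numpy as np,cv2
def load(n): return dict(np.load(n))
def ray(s,u,v,z):
    d=s["R"].T@np.linalg.inv(s["K"])@np.array([u,v,1.]); c=-s["R"].T@s["t"]
    return c+d*(z-c[2])/d[2]
def proj(s,X):
    p=s["K"]@(s["R"]@np.asarray(X,float)+s["t"]); return p[:2]/p[2]
def comps(s,lo,hi,amin=20):
    m=cv2.inRange(cv2.cvtColor(s["img"],cv2.COLOR_RGB2HSV),lo,hi)
    n,l,st,c=cv2.connectedComponentsWithStats(m)
    return [(st[i].tolist(),c[i].round(1).tolist()) for i in range(1,n) if st[i,4]>=amin],l
E
python3 - <<'E'
from h import *
t=load("top0.npz"); s=load("scene0.npz")
for (u,v) in [(310,228),(382,222),(416,212),(297,238),(345,242),(335,210),(335,168)]:
    print(cv2.cvtColor(t["img"][v:v+1,u:u+1],cv2.COLOR_RGB2HSV)[0,0])
for q in (t,s):
  for c in comps(q,(3,170,50),(13,255,255))[0]: print(c)
cv2.imwrite("pics/topc.png",cv2.resize(t["img"][145:265,270:440,::-1],None,fx=4.7,fy=4.7,interpolation=cv2.INTER_CUBIC)[:600,:800])
cv2.imwrite("pics/scc.png",cv2.resize(s["img"][165:250,250:390,::-1],None,fx=5.7,fy=5.7,interpolation=cv2.INTER_CUBIC)[:600,:800])
E
```

```text
[  8 198  67]
[  8 200  23]
[  8 199  55]
[21 52 49]
[ 16 147  97]
[ 16 144  90]
[100  96   8]
([162, 143, 41, 41, 936], [181.1, 162.8])
([408, 204, 17, 18, 196], [416.9, 212.6])
([375, 215, 16, 17, 197], [382.8, 222.7])
([300, 219, 19, 18, 240], [309.3, 228.0])
([523, 14, 22, 53, 456], [534.2, 42.9])
([254, 114, 16, 9, 54], [260.9, 117.9])
([264, 181, 14, 18, 199], [270.2, 190.0])
([292, 184, 14, 19, 209], [298.2, 193.7])
([350, 198, 14, 19, 164], [356.7, 204.6])
([430, 248, 52, 58, 1927], [453.6, 274.0])
```

View pics/topc.png

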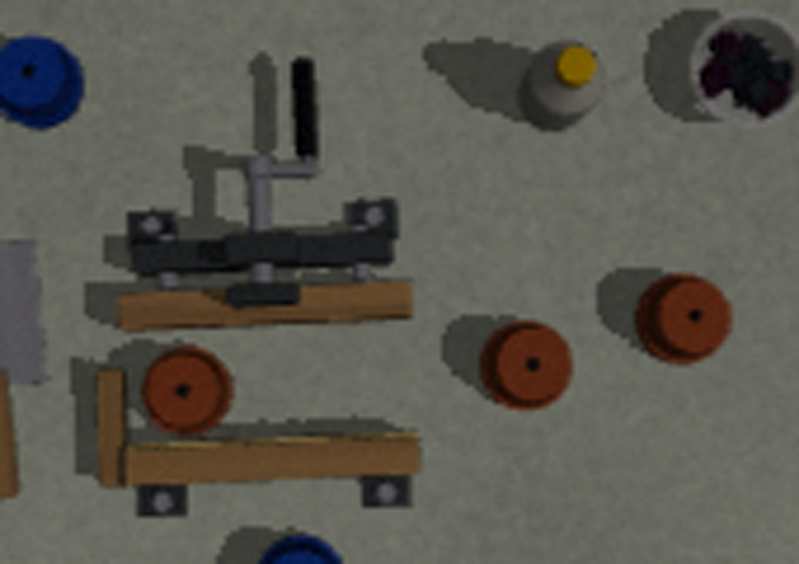

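View pics/scc.png

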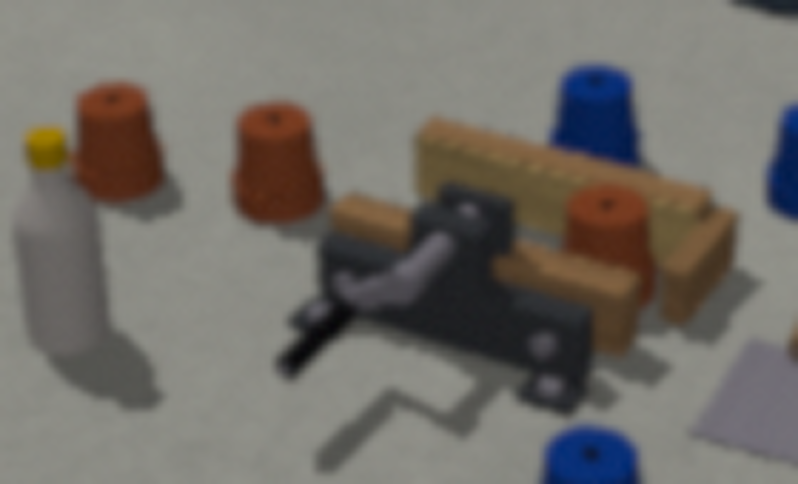

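The top crop shows pot tops with centre holes at crop px (182,390), (532,365) and (694,316). The fixed jaw is at the bottom, the moving jaw is at v≈305, and the handle sleeve runs along u≈303, to the right of the hub at u≈260. In the scene crop the handle's free end is at (288,368), its arm end is at (345,290) and the hub is at (440,240).

```bash
python3 - <<'E'
from h import *
t=load("top0.npz"); s=load("scene0.npz")
T=lambda u,v:(270+(u+.5)/4.7-.5,145+(v+.5)/4.7-.5)
S=lambda u,v:(250+(u+.5)/5.7-.5,165+(v+.5)/5.7-.5)
def tri(a,b):
    A=[];B=[]
    for q,(u,v) in((t,a),(s,b)):
        d=q["R"].T@np.linalg.inv(q["K"])@np.array([u,v,1.]);d/=np.linalg.norm(d);c=-q["R"].T@q["t"]
        P=np.eye(3)-np.outer(d,d);A.append(P);B.append(P@c)
    return np.linalg.lstsq(np.vstack(A),np.hstack(B),rcond=None)[0].round(4)
for n,a,b in(("in",(182,390),(606,204)),("a",(532,365),(275,119)),("b",(694,316),(112,99)),("hend",(303,62),(288,368)),("harm",(308,158),(352,298)),("hub",(260,165),(440,240))):
    print(n,"top-ray z.055",ray(t,*T(*a),.055).round(4),"scene-ray",ray(s,*S(*b),.055).round(4),"tri",tri(T(*a),S(*b)))
c,l=comps(t,(12,100,50),(22,220,255),60)
for x in c: print(x)
for nm,(u0,v0) in(("fix",(345,242)),("mov",(335,210))):
    i=l[v0,u0]; ys,xs=np.where(l==i) if i else ([],[])
    m=(l==i).astype(np.uint8)
    for side in("min","max"):
        cols=[u for u in range(xs.min()+6,xs.max()-5)]
        e=np.array([[u,(np.where(m[:,u])[0].min()-.5 if side=="min" else np.where(m[:,u])[0].max()+.5)] for u in cols],np.float32)
        vx,vy,x0,y0=cv2.fitLine(e,cv2.DIST_HUBER,0,.01,.01).ravel()
        f=lambda u:ray(t,u,y0+vy/vx*(u-x0),.045)
        p,q=f(xs.min()-.5),f(xs.max()+.5)
        print(nm,side,p.round(4),q.round(4),"yaw",np.degrees(np.arctan2(-(p-q)[0],(p-q)[1])).round(2))
E
```

```text
in top-ray z.055 [0.4751 0.0623 0.055 ] scene-ray [0.4751 0.0627 0.055 ] tri [0.475  0.0624 0.0549]
a top-ray z.055 [ 0.49   -0.1484  0.055 ] scene-ray [ 0.49   -0.1471  0.055 ] tri [ 0.4897 -0.148   0.0547]
b top-ray z.055 [ 0.5194 -0.2458  0.055 ] scene-ray [ 0.5192 -0.245   0.055 ] tri [ 0.5192 -0.2455  0.0549]
hend top-ray z.055 [ 0.6743 -0.0108  0.055 ] scene-ray [6.857e-01 2.000e-04 5.500e-02] tri [ 0.6752 -0.0096  0.0448]
harm top-ray z.055 [ 0.6156 -0.0138  0.055 ] scene-ray [ 0.6198 -0.0063  0.055 ] tri [ 0.6151 -0.0121  0.0502]
hub top-ray z.055 [0.6114 0.0153 0.055 ] scene-ray [0.551  0.0038 0.055 ] tri [0.6016 0.0234 0.0902]
([242, 116, 14, 28, 158], [248.9, 129.2])
([508, 125, 79, 94, 2607], [545.3, 172.0])
([295, 205, 63, 10, 410], [325.7, 209.8])
([266, 224, 8, 27, 161], [269.1, 237.3])
([290, 224, 69, 24, 670], [320.8, 240.8])
([94, 274, 60, 81, 2956], [125.2, 310.2])
fix min [0.4421 0.1167 0.045 ] [ 0.4497 -0.0801  0.045 ] yaw 2.22
fix max [0.4168 0.1165 0.045 ] [ 0.4253 -0.08    0.045 ] yaw 2.49
mov min [0.5318 0.1028 0.045 ] [ 0.5413 -0.0776  0.045 ] yaw 3.03
mov max [0.5118 0.1027 0.045 ] [ 0.5198 -0.0775  0.045 ] yaw 2.56
```

```bash
python3 -m crank '[[3,-5,0,4,7],[6,-10,0,8,7],[9,-15,0,12,7],[12,-20,0,16,7],[15,-25,0,20,7],[18,-32,0,23,7],[21,-40,-2,23,7],[24,-48,-4,23,7],[27,-56,-7,23,7],[30.5,-64,-10,23,7]]' 30
```

```text
t: 1.1
ee_pos: [0.4087, 0.0489, 0.1907]
ee_rot: [[-0.999, -0.043, 0.001], [-0.043, 0.999, 0.0], [-0.001, 0.0, -1.0]]
wrist_force: [1.0, 1.3, -0.6]
finger_gap: 0.814
finger_force: 0.0
```

```bash
python3 -m crank '[[2,-4.5,-2,0,7],[4,-9,-4,0,7],[6,-14,-6,0,7],[7.5,-18,-8,0,7],[7.5,-18,-8,0,7],[7.5,-18,-8,0,7]]'
```

```text
t: 1.7
ee_pos: [0.4827, -0.1302, 0.1096]
ee_rot: [[-0.999, -0.04, -0.003], [-0.04, 0.999, 0.001], [0.003, 0.001, -1.0]]
wrist_force: [0.3, -0.1, -0.4]
finger_gap: 0.82
finger_force: 0.0
```

```bash
python3 -m crank '[[0.7,-1.8,0,0,7],[0.7,-1.8,-3,0,7],[0.7,-1.8,-6,0,7],[0.7,-1.8,-8.5,0,7],[0.7,-1.8,-9.8,0,7],[0.7,-1.8,-9.8,0,7],[0.7,-1.8,-9.8,0,4.5],[0.7,-1.8,-9.8,0,4.5],[0.7,-1.8,-9.8,0,4.5],[0.7,-1.8,-9.8,0,4.5]]' 30
```

```text
t: 2.7
ee_pos: [0.491, -0.1463, 0.0151]
ee_rot: [[-0.999, -0.043, 0.002], [-0.043, 0.999, 0.0], [-0.002, 0.0, -1.0]]
wrist_force: [-2.9, 3.0, 9.4]
finger_gap: 0.573
finger_force: 39.1
```

```bash
python3 -m crank '[[0,0,0.5,0,4.5],[0,0,1.2,0,4.5],[-0.5,1,1.2,0,4.5],[-0.8,3,1.2,0,4.5],[-0.85,5,1.2,0,4.5],[-0.9,7,1.2,0,4.5],[-1,9,1.2,0,4.5],[-1.1,11,1.2,0,4.5],[-1.1,11.8,1.2,0,4.5],[-1.1,11.8,1.2,0,4.5]]'; python3 - <<'E'
from bench import manip
import cv2
from h import *
s=manip.snapshot("scene"); t=manip.snapshot("top")
a=cv2.resize(s["img"][155:240,250:390],None,fx=5,fy=5,interpolation=2); b=cv2.resize(t["img"][195:265,270:440],None,fx=700/170,fy=700/170,interpolation=2)
cv2.imwrite("pics/a1.png",cv2.resize(np.vstack([a,b[:, :700]]),None,fx=.8,fy=.8)[:,:,::-1])
E
```

```text
t: 3.7
ee_pos: [0.4791, -0.0281, 0.025]
ee_rot: [[-0.999, -0.044, 0.0], [-0.044, 0.999, -0.0], [-0.0, -0.0, -1.0]]
wrist_force: [0.4, 0.4, -1.3]
finger_gap: 0.571
finger_force: 37.1
```

View pics/a1.png

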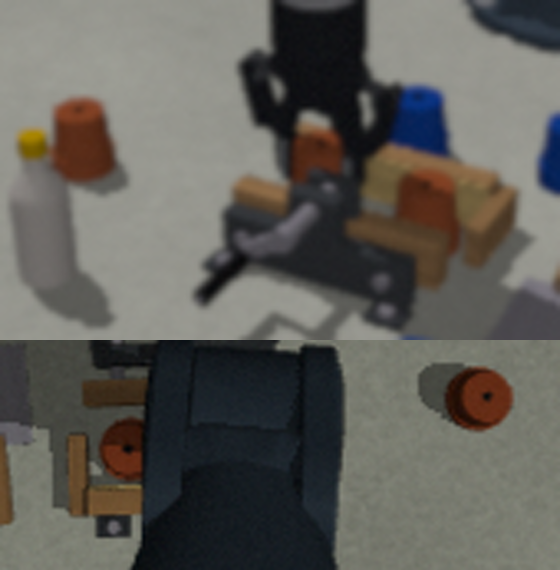

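The picture shows pot_a held upright in the lane at (317,155), with pot_in ahead at (427,210) and pot_b untouched. Next I lower it and release.

```bash
python3 -m crank '[[0,0,-0.5,0,4.5],[0,0,-0.9,0,4.5],[0,0,-1,0,4.5],[0,0,-1,0,4.5],[0,0,-1,0,6.8],[0,0,-1,0,6.8],[0,0,-1,0,6.8],[0,0,1,0,6.8],[0,0,4,0,6.8],[0,0,7,0,6.8]]'
```

```text
t: 4.8
ee_pos: [0.4788, -0.0291, 0.0953]
ee_rot: [[-0.999, -0.042, -0.001], [-0.042, 0.999, -0.0], [0.001, 0.0, -1.0]]
wrist_force: [0.9, -0.3, 1.0]
finger_gap: 0.803
finger_force: 0.0
```

```bash
python3 -m crank '[[0.2,-3,0,0,3],[0.3,-6.5,0,0,0],[0.3,-6.5,-3,0,0],[0.3,-6.5,-6,0,0],[0.3,-6.5,-8.5,0,0],[0.3,-6.5,-8.5,0,0],[0.25,-5.5,-8.5,0,0],[0.2,-4.7,-8.5,0,0],[0.2,-4,-8.5,0,0],[0.15,-3.3,-8.5,0,0]]'; python3 -m crank '[[0,0.7,0,0,0],[0,1.3,0,0,0],[0,1.8,0,0,0],[-0.05,2.3,0,0,0],[-0.05,2.8,0,0,0],[-0.1,3.2,0,0,0],[-0.1,3.4,0,0,0],[-0.1,3.4,0,0,0]]'
```

```text
t: 5.8
ee_pos: [0.4817, -0.0614, 0.011]
ee_rot: [[-0.999, -0.043, 0.002], [-0.043, 0.999, -0.001], [-0.002, -0.001, -1.0]]
wrist_force: [-0.1, -1.1, 2.3]
finger_gap: -0.001
finger_force: 1.1
t: 6.6
ee_pos: [0.4807, -0.0281, 0.0107]
ee_rot: [[-0.999, -0.043, 0.002], [-0.043, 0.999, -0.001], [-0.002, -0.001, -1.0]]
wrist_force: [0.5, -4.9, 6.9]
finger_gap: 0.002
finger_force: 3.9
```

```bash
python3 -m crank '[[0,0.2,0,0,0],[0,0.2,0,0,0]]'; python3 -m crank '[[0,0.2,0,0,0],[0,0.2,0,0,0]]'
```

```text
t: 6.8
ee_pos: [0.4808, -0.0266, 0.0108]
ee_rot: [[-0.999, -0.042, 0.002], [-0.042, 0.999, -0.002], [-0.002, -0.002, -1.0]]
wrist_force: [-0.8, -7.6, 9.2]
finger_gap: -0.002
finger_force: 5.3
t: 7.0
ee_pos: [0.4815, -0.0257, 0.0113]
ee_rot: [[-0.999, -0.041, 0.004], [-0.041, 0.999, -0.004], [-0.003, -0.005, -1.0]]
wrist_force: [0.9, -13.3, 12.3]
finger_gap: -0.0
finger_force: 9.1
```

```bash
python3 -m crank '[[0,-2,0,0,0],[0.2,-4,1,0,3],[0.2,-5,5,0,7],[1,-9,9,0,7],[2,-13,9,0,7],[3,-17.5,9,0,7],[3.8,-22.1,9,0,7],[3.8,-22.1,9,0,7],[3.8,-22.1,7,0,7],[3.8,-22.1,7,0,7]]'
```

```text
t: 8.0
ee_pos: [0.5163, -0.2439, 0.0778]
ee_rot: [[-0.999, -0.042, -0.004], [-0.042, 0.999, 0.002], [0.003, 0.002, -1.0]]
wrist_force: [-0.0, 0.4, -0.1]
finger_gap: 0.819
finger_force: 0.0
```

```bash
python3 - <<'E'
from bench import manip
from h import *
s=manip.snapshot("scene"); t=manip.snapshot("top")
cv2.imwrite("pics/a2.png",cv2.resize(np.vstack([cv2.resize(q["img"][y:y+85,250:390],None,fx=5,fy=5,interpolation=2) for q,y in((s,155),(t,190))]),None,fx=.7,fy=.7)[:,:,::-1])
E
```

```text
(no output)
```

View pics/a2.png

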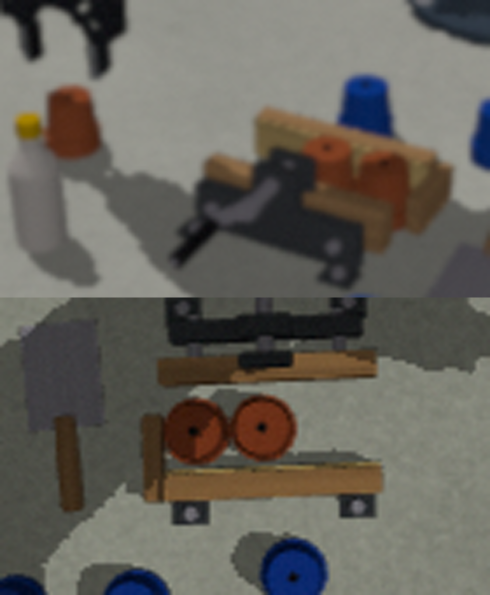

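Pot_in and pot_a stand touching against the stop, with holes at (193,431) and (262,427). Now I pick up pot_b.

```bash
python3 -m crank '[[0.1,0,-1,0,7],[0.1,0,-4,0,7],[0.1,0,-6.5,0,7],[0.1,0,-6.5,0,7],[0.1,0,-6.5,0,4.5],[0.1,0,-6.5,0,4.5],[0.1,0,-6.5,0,4.5],[0.1,0,-6.5,0,4.5],[0.1,0,-6,0,4.5],[0.1,0,-5.3,0,4.5]]' 30
```

```text
t: 9.1
ee_pos: [0.5187, -0.2451, 0.0273]
ee_rot: [[-0.999, -0.043, -0.0], [-0.043, 0.999, -0.0], [0.0, -0.0, -1.0]]
wrist_force: [0.5, -0.4, -0.7]
finger_gap: 0.562
finger_force: 31.2
```

```bash
python3 -m crank '[[-0.7,2,0,0,4.5],[-1.7,5,0,0,4.5],[-2.7,8,0,0,4.5],[-3.5,10.5,0,0,4.5],[-3.6,12.5,0,0,4.5],[-3.6,14.5,0,0,4.5],[-3.65,16.5,0,0,4.5],[-3.7,17.9,0,0,4.5],[-3.7,17.9,-0.6,0,4.5],[-3.7,17.9,-1.1,0,4.5]]'; python3 -m crank '[[0,0,-0.1,0,4.5],[0,0,-0.1,0,6.4],[0,0,-0.1,0,6.4],[0,0,-0.1,0,6.4],[0,0,1,0,6.4],[0,0,4,0,6.4],[0,0,7.5,0,6.4]]'
```

```text
t: 10.1
ee_pos: [0.4822, -0.0661, 0.0159]
ee_rot: [[-0.999, -0.043, 0.001], [-0.043, 0.999, -0.0], [-0.001, -0.001, -1.0]]
wrist_force: [-8.4, 2.1, 40.7]
finger_gap: 0.566
finger_force: 35.2
t: 10.8
ee_pos: [0.4809, -0.0661, 0.0915]
ee_rot: [[-0.999, -0.042, -0.002], [-0.042, 0.999, 0.0], [0.002, 0.0, -1.0]]
wrist_force: [1.5, 0.3, 0.5]
finger_gap: 0.75
finger_force: 0.0
```

```bash
python3 -m crank '[[0.2,-3,0,0,3],[0.3,-5.7,0,0,0],[0.2,-5.7,-3,0,0],[0.2,-5.7,-6,0,0],[0.2,-5.7,-8.1,0,0],[0.2,-5.7,-8.1,0,0],[0.2,-5,-8.1,0,0],[0.15,-4.3,-8.1,0,0],[0.1,-3.6,-8.1,0,0],[0.1,-2.9,-8.1,0,0]]'; python3 -m crank '[[0,0.5,0,0,0],[0,0.9,0,0,0],[0,1.1,0,0,0],[0,1.1,0,0,0]]';python3 -m crank '[[0,0.2,0,0,0],[0,0.2,0,0,0]]'
```

```text
t: 11.8
ee_pos: [0.4836, -0.0946, 0.011]
ee_rot: [[-0.999, -0.043, 0.002], [-0.043, 0.999, -0.001], [-0.002, -0.001, -1.0]]
wrist_force: [0.0, -2.7, 3.3]
finger_gap: -0.005
finger_force: 2.1
t: 12.2
ee_pos: [0.4837, -0.0839, 0.0108]
ee_rot: [[-0.999, -0.043, 0.002], [-0.043, 0.999, -0.001], [-0.002, -0.001, -1.0]]
wrist_force: [0.1, -4.3, 7.2]
finger_gap: -0.002
finger_force: 4.0
t: 12.4
ee_pos: [0.4838, -0.0824, 0.0108]
ee_rot: [[-0.999, -0.043, 0.002], [-0.043, 0.999, -0.002], [-0.002, -0.002, -1.0]]
wrist_force: [0.7, -6.2, 6.3]
finger_gap: 0.001
finger_force: 4.8
```

```bash
python3 -m crank '[[0,0.2,0,0,0],[0,0.2,0,0,0]]';python3 -m crank '[[0,-2,0,0,0],[0,-4,1,0,2],[0,-6,5,0,2],[0,-10,12,0,2],[0,-14,14,0,2],[0,-14,14,0,2]]';  python3 - <<'E'
from bench import manip
from h import *
s=manip.snapshot("scene"); t=manip.snapshot("top")
np.savez("scene2.npz",**s);np.savez("top2.npz",**t)
cv2.imwrite("pics/a3.png",np.vstack([cv2.resize(q["img"][y:y+56,290:390],None,fx=5.2,fy=5.2,interpolation=2) for q,y in((s,182),(t,197))])[:,:,::-1])
# handle close-up: top and scene
a=cv2.resize(t["img"][145:195,290:370],None,fx=7,fy=7,interpolation=2);b=cv2.resize(s["img"][192:237,290:345],None,fx=5,fy=5,interpolation=2)
im=np.zeros((600,570,3),np.uint8);im[:350,:560]=a;im[360:360+225,:275]=b
cv2.imwrite("pics/h3.png",cv2.convertScaleAbs(im,alpha=1.8)[:,:,::-1])
E
```

```text
t: 12.6
ee_pos: [0.4844, -0.0815, 0.0114]
ee_rot: [[-0.999, -0.042, 0.003], [-0.042, 0.999, -0.004], [-0.003, -0.004, -1.0]]
wrist_force: [-1.5, -12.5, 11.6]
finger_gap: -0.003
finger_force: 8.2
t: 13.2
ee_pos: [0.4841, -0.2221, 0.1533]
ee_rot: [[-0.999, -0.042, 0.004], [-0.042, 0.999, -0.002], [-0.004, -0.002, -1.0]]
wrist_force: [1.1, 0.5, -0.5]
finger_gap: 0.232
finger_force: 0.0
```

View pics/a3.png

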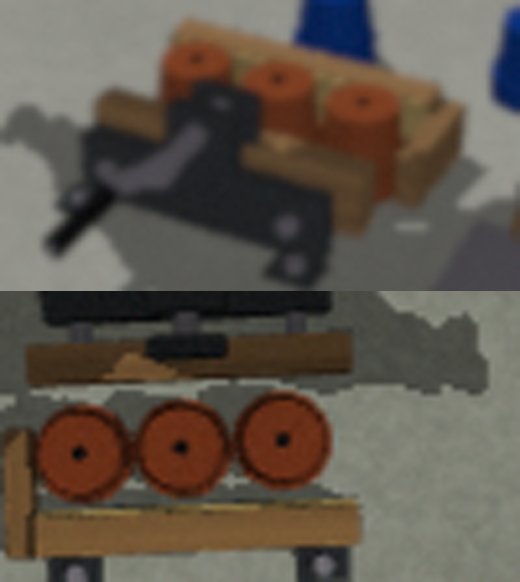

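View pics/h3.png

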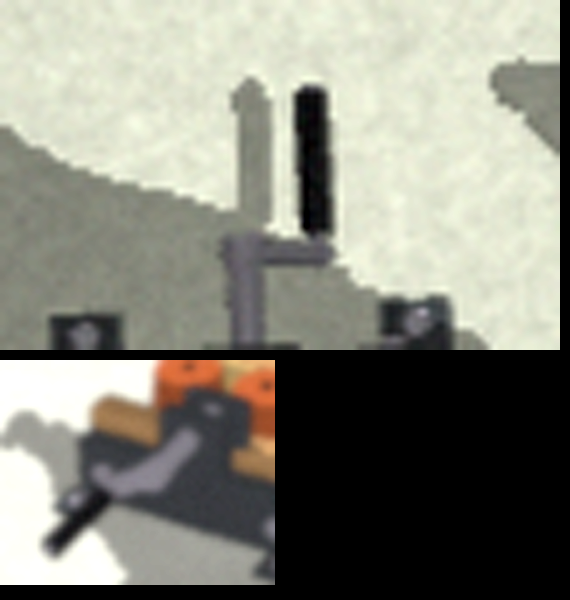

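All three pots stand in file, with holes at (78,453), (180,447) and (283,439). The handle sleeve runs from (311,88) to (318,235) in the top close-up and from (52,547) to (103,495) in the scene close-up. The hub end is at (241,245).

```bash
python3 - <<'E'
from h import *
t=load("top2.npz"); s=load("scene2.npz")
T=lambda u,v:(290+(u+.5)/7-.5,145+(v+.5)/7-.5)
S=lambda u,v:(290+(u+.5)/5-.5,192+(v-360+.5)/5-.5)
P=[np.hstack([q["R"],q["t"][:,None]]) for q in(t,s)]; P=[q["K"]@p for q,p in zip((t,s),P)]
def tri(a,b):
    X=cv2.triangulatePoints(P[0],P[1],np.array(a).reshape(2,1),np.array(b).reshape(2,1)).ravel();return (X[:3]/X[3]).round(4)
print("free end",tri(T(311,88),S(52,547)))
print("arm end",tri(T(318,235),S(103,495)), tri(T(319,245),S(103,480)))
print("axis@.066",ray(t,*T(241,245),.066).round(4),ray(t,*T(247,340),.066).round(4))
for z in(.042,.047,.052): print(z,ray(t,*T(311,88),z).round(4),ray(t,*T(318,235),z).round(4))
for i in((78,453),(180,447),(283,439)): print(ray(t,290+(i[0]+.5)/5.2-.5,197+(i[1]-291+.5)/5.2-.5,.055).round(4))
E
```

```text
free end [ 0.6768 -0.0093  0.0464]
arm end [ 0.6169 -0.0131  0.0447] [ 0.6124 -0.0144  0.0523]
axis@.066 [0.6105 0.0176 0.066 ] [0.572  0.0152 0.066 ]
0.042 [ 0.6784 -0.0105  0.042 ] [ 0.6174 -0.0133  0.042 ]
0.047 [ 0.6775 -0.0105  0.047 ] [ 0.6168 -0.0134  0.047 ]
0.052 [ 0.6767 -0.0106  0.052 ] [ 0.6162 -0.0134  0.052 ]
[0.4746 0.0729 0.055 ]
[0.4778 0.0173 0.055 ]
[ 0.4822 -0.0388  0.055 ]
```

```bash
python3 -m crank '[[2,3.5,0,0,3],[4,7,0,0,3],[7,10,0,0,3],[10,13,0,0,3],[13,16,0,0,3],[15,18.5,0,0,3],[16.8,21,0,0,3],[16.8,21,0,0,3],[16.8,21,-4,0,3],[16.8,21,-4,0,3]]'
```

```text
t: 14.3
ee_pos: [0.6467, -0.0089, 0.1046]
ee_rot: [[-0.999, -0.044, -0.009], [-0.044, 0.999, 0.0], [0.009, 0.001, -1.0]]
wrist_force: [-0.4, 0.4, -0.9]
finger_gap: 0.35
finger_force: 0.0
```

```bash
python3 -m crank '[[0.4,-0.2,0,0,3],[0.4,-0.2,0,0,3]]'; python3 -m crank '[[0,0,-3,0,3],[0,0,-6,0,3],[0,0,-7.8,0,3],[0,0,-7.8,0,3]]'
```

```text
t: 14.5
ee_pos: [0.6555, -0.0123, 0.1111]
ee_rot: [[-0.999, -0.042, 0.001], [-0.042, 0.999, -0.0], [-0.001, -0.0, -1.0]]
wrist_force: [-0.1, -0.2, 1.0]
finger_gap: 0.351
finger_force: 0.0
t: 14.9
ee_pos: [0.6537, -0.0124, 0.0307]
ee_rot: [[-0.999, -0.042, -0.003], [-0.042, 0.999, 0.0], [0.003, 0.0, -1.0]]
wrist_force: [-0.1, -0.3, -0.3]
finger_gap: 0.358
finger_force: 0.0
```

```bash
python3 -m crank '[[0,0,-0.4,0,3],[0,0,-0.4,0,1],[0,0,-0.4,0,1],[0,0,-0.4,0,1],[0,0,-0.4,0,1]]' 40
```

```text
t: 15.4
ee_pos: [0.6556, -0.0105, 0.0296]
ee_rot: [[-0.999, -0.044, 0.002], [-0.044, 0.999, 0.003], [-0.002, 0.003, -1.0]]
wrist_force: [-0.5, 7.0, 0.0]
finger_gap: 0.146
finger_force: 38.9
```

```bash
cat > circ.py <<'E'
import numpy as np,sys
def rows(th0,n,step=20,R=3.6,yaw=2.5):
    c,s=np.cos(np.radians(yaw)),np.sin(np.radians(yaw))
    for k in range(1,n+1):
        a,b=np.radians(th0),np.radians(th0+k*step)
        dv=R*(np.sin(b)-np.sin(a));dz=R*(np.cos(b)-np.cos(a));dx=-1.0*k*step/360
        print(round(th0+k*step,1),[round(float(v),2) for v in(dx*c-dv*s,dx*s+dv*c,dz)])
rows(float(sys.argv[1]),int(sys.argv[2]),float(sys.argv[3]))
E
python3 circ.py 237.3 10 20
```

```text
257.3 [-0.03, -0.48, 1.15]
277.3 [-0.09, -0.55, 2.4]
297.3 [-0.16, -0.18, 3.6]
317.3 [-0.25, 0.58, 4.59]
337.3 [-0.35, 1.63, 5.27]
357.3 [-0.46, 2.84, 5.54]
377.3 [-0.57, 4.08, 5.38]
397.3 [-0.67, 5.19, 4.81]
417.3 [-0.76, 6.03, 3.89]
437.3 [-0.84, 6.51, 2.74]
```

```bash
python3 -m crank '[[0,-0.35,1.15,0,1],[-0.1,-0.4,2.4,0,1],[-0.15,0,3.6,0,1],[-0.15,0,3.6,0,1]]' 40;python3 -m crank '[[-0.1,0.75,1,0,1],[-0.2,1.8,1.65,0,1],[-0.3,3,1.95,0,1],[-0.3,3,1.95,0,1]]'
```

```text
t: 15.8
ee_pos: [0.6539, -0.0098, 0.066]
ee_rot: [[-0.999, -0.044, 0.002], [-0.044, 0.999, 0.004], [-0.002, 0.004, -1.0]]
wrist_force: [-1.8, 9.3, 0.1]
finger_gap: 0.148
finger_force: 40.3
t: 16.2
ee_pos: [0.6508, 0.0191, 0.0835]
ee_rot: [[-0.999, -0.044, 0.001], [-0.044, 0.999, 0.0], [-0.001, 0.0, -1.0]]
wrist_force: [4.1, 4.4, -12.5]
finger_gap: 0.149
finger_force: 40.1
```

```bash
python3 circ.py 357 19 20
```

```text
377.0 [-0.11, 1.24, -0.15]
397.0 [-0.21, 2.35, -0.72]
417.0 [-0.31, 3.2, -1.63]
437.0 [-0.38, 3.68, -2.79]
457.0 [-0.44, 3.75, -4.03]
477.0 [-0.48, 3.38, -5.23]
497.0 [-0.5, 2.62, -6.23]
517.0 [-0.51, 1.57, -6.91]
537.0 [-0.52, 0.35, -7.19]
557.0 [-0.52, -0.89, -7.04]
577.0 [-0.52, -2.0, -6.47]
597.0 [-0.54, -2.86, -5.56]
617.0 [-0.58, -3.35, -4.4]
637.0 [-0.63, -3.42, -3.16]
657.0 [-0.7, -3.05, -1.96]
677.0 [-0.79, -2.3, -0.96]
697.0 [-0.89, -1.26, -0.28]
717.0 [-1.0, -0.04, 0.0]
737.0 [-1.11, 1.19, -0.15]
```

```bash
python3 -m crank '[[-0.1,1.35,-0.2,0,1],[-0.2,2.45,-0.75,0,1],[-0.3,3.3,-1.7,0,1],[-0.4,3.8,-2.85,0,1],[-0.45,3.85,-4.1,0,1],[-0.5,3.5,-5.3,0,1]]';python3 -m crank '[[0,-0.75,-1,0,1],[0,-1.8,-1.7,0,1],[0,-3.05,-1.95,0,1],[0,-3.05,-1.95,0,1]]'
```

```text
t: 16.8
ee_pos: [0.6464, 0.0537, 0.0322]
ee_rot: [[-0.999, -0.043, 0.003], [-0.043, 0.999, 0.001], [-0.003, 0.001, -1.0]]
wrist_force: [-0.6, -1.5, 7.0]
finger_gap: 0.148
finger_force: 42.0
t: 17.2
ee_pos: [0.6459, 0.0216, 0.0113]
ee_rot: [[-0.999, -0.042, 0.001], [-0.042, 0.999, 0.0], [-0.001, 0.0, -1.0]]
wrist_force: [2.7, -0.7, -6.7]
finger_gap: 0.141
finger_force: 40.6
```

```bash
cat > st.py <<'E'
from bench import manip
import numpy as np
o=manip.observe();p=o["ee_pos"];f=o["wrist_force"]
yc=.0209+(p[0]-.6508)*.0436; y,z=(p[1]-yc)*1e3,(p[2]-.0476)*1e3
th=np.arctan2(y,z);print("t %.1f th %.1f r %.1f x %.1f | resist %.1f radial %.1f fx %.1f"%(o["t"],np.degrees(th)%360,np.hypot(y,z),p[0]*1e3,-(f[1]*np.cos(th)-f[2]*np.sin(th)),f[1]*np.sin(th)+f[2]*np.cos(th),f[0]))
E
python3 st.py; python3 -m crank '[[0,-0.6,0,0,1],[0,-1.25,0.2,0,1],[0,-1.25,0.2,0,1]]' >/dev/null; python3 st.py; python3 -m crank '[[0,-0.55,0.3,0,1],[0,-1.1,0.6,0,1],[0,-1.1,0.6,0,1]]' >/dev/null; python3 st.py; python3 circ.py 578 16 10
```

```text
t 17.2 th 178.6 r 36.3 x 645.9 | resist -0.9 radial 6.7 fx 2.7
t 17.5 th 197.9 r 36.2 x 645.9 | resist 1.8 radial 5.6 fx 2.9
t 17.8 th 218.2 r 36.2 x 645.8 | resist 1.1 radial 5.9 fx 3.7
588.0 [-0.01, -0.46, 0.43]
598.0 [-0.02, -0.84, 0.93]
608.0 [-0.03, -1.12, 1.49]
618.0 [-0.05, -1.31, 2.09]
628.0 [-0.08, -1.39, 2.71]
638.0 [-0.11, -1.35, 3.34]
648.0 [-0.14, -1.21, 3.95]
658.0 [-0.18, -0.97, 4.53]
668.0 [-0.22, -0.63, 5.05]
678.0 [-0.27, -0.2, 5.51]
688.0 [-0.32, 0.3, 5.89]
698.0 [-0.37, 0.85, 6.17]
708.0 [-0.42, 1.45, 6.36]
718.0 [-0.48, 2.07, 6.43]
728.0 [-0.53, 2.7, 6.4]
738.0 [-0.59, 3.31, 6.26]
```

```bash
python3 -m crank '[[0,-0.45,0.43,0,1],[0,-0.85,0.95,0,1]]' >/dev/null; python3 st.py; python3 -m crank '[[0,-0.3,0.55,0,1],[-0.05,-0.45,1.15,0,1]]' >/dev/null; python3 st.py;  python3 -m crank '[[0,-0.1,0.6,0,1],[-0.05,-0.05,1.25,0,1]]' >/dev/null; python3 st.py; python3 -m crank '[[0,0.15,0.6,0,1],[-0.05,0.4,1.2,0,1]]' >/dev/null; python3 st.py
```

```text
t 18.0 th 237.5 r 36.1 x 645.6 | resist 6.3 radial 3.8 fx 3.4
t 18.2 th 258.3 r 36.0 x 645.2 | resist 6.2 radial 3.0 fx 5.0
t 18.4 th 278.7 r 35.9 x 644.6 | resist 6.4 radial -0.3 fx 4.7
t 18.6 th 299.2 r 35.8 x 643.9 | resist 6.6 radial -1.5 fx 3.9
```

```bash
python3 -m crank '[[-0.05,0.35,0.5,0,1]]' >/dev/null; python3 st.py; python3 -m crank '[[-0.05,0.42,0.45,0,1]]' >/dev/null; python3 st.py;  python3 -m crank '[[-0.05,0.5,0.38,0,1]]' >/dev/null; python3 st.py
```

```text
t 18.7 th 309.1 r 35.7 x 643.4 | resist 6.6 radial -1.0 fx 3.9
t 18.8 th 319.1 r 35.7 x 642.9 | resist 6.6 radial -3.4 fx 4.2
t 18.9 th 329.2 r 35.8 x 642.4 | resist 6.4 radial -4.5 fx 4.6
```

```bash
python3 -m crank '[[-0.05,0.55,0.28,0,1]]' >/dev/null; python3 st.py; python3 -m crank '[[-0.05,0.6,0.18,0,1]]' >/dev/null; python3 st.py;  python3 -m crank '[[-0.05,0.62,0.06,0,1]]' >/dev/null; python3 st.py
```

```text
t 19.0 th 339.1 r 35.8 x 641.9 | resist 5.5 radial -5.6 fx 4.3
t 19.1 th 349.0 r 35.8 x 641.4 | resist 5.5 radial -6.5 fx 4.5
t 19.2 th 358.9 r 35.7 x 640.9 | resist 5.9 radial -6.0 fx 4.0
```

```bash
python3 -m crank '[[-0.05,0.63,-0.04,0,1]]' >/dev/null; python3 st.py; python3 -m crank '[[-0.05,0.6,-0.14,0,1]]' >/dev/null; python3 st.py;  python3 -m crank '[[-0.05,0.57,-0.25,0,1]]' >/dev/null; python3 st.py
```

```text
t 19.3 th 8.7 r 35.8 x 640.3 | resist 5.4 radial -6.7 fx 3.2
t 19.4 th 18.4 r 35.8 x 639.8 | resist 6.1 radial -7.0 fx 2.7
t 19.5 th 28.1 r 35.8 x 639.3 | resist 7.2 radial -6.4 fx 2.8
```

```bash
python3 -m crank '[[-0.05,0.52,-0.35,0,1]]' >/dev/null; python3 st.py
```

```text
t 19.6 th 37.6 r 35.8 x 639.0 | resist 8.1 radial -5.8 fx 2.7
```

```bash
python3 -m crank '[[-0.03,0.23,-0.2,0,1]]' >/dev/null; python3 st.py
```

```text
t 19.7 th 42.4 r 35.8 x 638.8 | resist 9.6 radial -4.9 fx 1.7
```

```bash
python3 -m crank '[[-0.02,0.23,-0.22,0,1]]' >/dev/null; python3 st.py
```

```text
t 19.8 th 46.7 r 35.9 x 638.6 | resist 10.0 radial -5.6 fx 0.4
```

```bash
python3 -m crank '[[-0.02,0.22,-0.23,0,1]]' >/dev/null; python3 st.py
```

```text
t 19.9 th 51.3 r 35.9 x 638.4 | resist 12.7 radial -6.5 fx 1.0
```

```bash
python3 -m crank '[[-0.01,0.12,-0.14,0,1],[-0.01,0.12,-0.14,0,1]]' >/dev/null; python3 st.py
```

```text
t 20.1 th 54.2 r 36.0 x 638.3 | resist 9.1 radial -7.4 fx 1.6
```

```bash
python3 -m crank '[[0,0,0,0,3],[0,0,0,0,3],[0,0,0,0,3],[0,0,4,0,3],[0,0,8,0,3],[3,0,11,0,3],[6,6,12,0,3],[8,12,12,0,3],[8,16,12,0,3]]'; python3 - <<'E'
from bench import manip
from h import *
s=manip.snapshot("scene"); t=manip.snapshot("top"); np.savez("top3.npz",**t)
cv2.imwrite("pics/a4.png",np.vstack([cv2.resize(q["img"][y:y+d,290:390],None,fx=4.6,fy=4.6,interpolation=2) for q,y,d in((s,182,56),(t,150,105*64//100))])[:600,:,::-1])
for c in comps(t,(3,170,30),(13,255,255),100)[0]: print(c)
E
```

```text
t: 21.0
ee_pos: [0.7162, 0.1929, 0.1873]
ee_rot: [[-0.999, -0.041, 0.001], [-0.041, 0.999, 0.001], [-0.001, 0.0, -1.0]]
wrist_force: [0.8, -0.3, -0.4]
finger_gap: 0.352
finger_force: 0.0
([162, 144, 20, 40, 480], [171.3, 164.3])
([296, 218, 57, 21, 781], [324.4, 228.3])
```

View pics/a4.png

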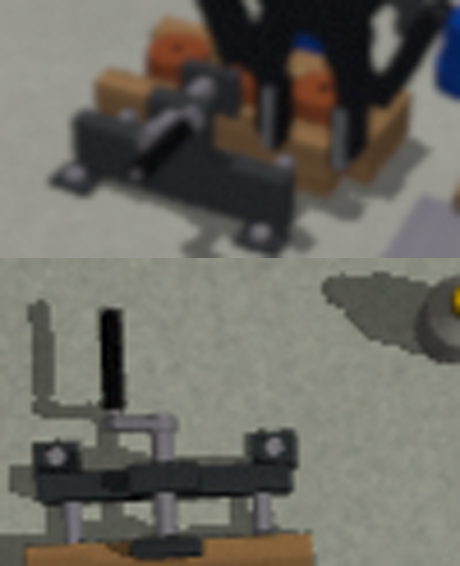

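The top view shows the crank released, with its handle on the +y side at (111,360) and the hub at (165,425). The gripper hides most of the pots in the scene view. The force rise was gentle, so I'll regrip, back off a little and retighten while recording a finer trace, to confirm that all three pots are loaded.

```bash
python3 -m crank '[[-2,-4,0,0,3],[-4,-8,0,0,3],[-6,-12,0,0,3],[-7.8,-14.4,-2,0,3],[-7.8,-14.4,-4,0,3],[-7.8,-14.4,-4,0,3],[-7.8,-14.4,-4,0,3]]'
```

```text
t: 21.8
ee_pos: [0.6369, 0.0478, 0.1473]
ee_rot: [[-0.999, -0.043, -0.0], [-0.043, 0.999, 0.0], [0.0, 0.0, -1.0]]
wrist_force: [1.0, -1.1, 0.1]
finger_gap: 0.351
finger_force: 0.0
```

```bash
python3 -m crank '[[0.1,0.1,-4,0,3],[0.1,0.1,-7.8,0,3],[0.1,0.1,-7.8,0,3],[0.1,0.1,-7.8,0,3]]'; python3 -m crank '[[0,0,0,0,1],[0,0,0,0,1],[0,0,0,0,1],[0,0,0,0,1]]' 40 >/dev/null; python3 st.py
```

```text
t: 22.2
ee_pos: [0.6385, 0.0492, 0.0698]
ee_rot: [[-0.999, -0.043, -0.0], [-0.043, 0.999, -0.0], [0.0, -0.0, -1.0]]
wrist_force: [0.1, 0.2, 0.7]
finger_gap: 0.351
finger_force: 0.0
t 22.6 th 49.7 r 36.5 x 639.8 | resist 7.7 radial 1.5 fx 1.0
```

```bash
python3 circ.py 51 5 -7; echo; python3 circ.py 16 10 4
```

```text
44.0 [0.03, -0.3, 0.32]
37.0 [0.07, -0.63, 0.61]
30.0 [0.1, -0.99, 0.85]
23.0 [0.14, -1.39, 1.05]
16.0 [0.18, -1.8, 1.19]

20.0 [-0.02, 0.24, -0.08]
24.0 [-0.04, 0.47, -0.17]
28.0 [-0.06, 0.7, -0.28]
32.0 [-0.08, 0.91, -0.41]
36.0 [-0.1, 1.12, -0.55]
40.0 [-0.12, 1.32, -0.7]
44.0 [-0.14, 1.5, -0.87]
48.0 [-0.16, 1.68, -1.05]
52.0 [-0.18, 1.84, -1.24]
56.0 [-0.2, 1.99, -1.45]
```

```bash
python3 -m crank '[[0.03,-0.3,0.32,0,1]]' >/dev/null; python3 st.py; python3 -m crank '[[0.04,-0.33,0.29,0,1]]' >/dev/null; python3 st.py; python3 -m crank '[[0.03,-0.36,0.24,0,1]]' >/dev/null; python3 st.py; python3 -m crank '[[0.04,-0.4,0.2,0,1]]' >/dev/null; python3 st.py; python3 -m crank '[[0.04,-0.41,0.14,0,1]]' >/dev/null; python3 st.py; python3 -m crank '[[0.04,-0.41,0.1,0,1]]' >/dev/null; python3 st.py
```

```text
t 22.7 th 44.8 r 36.6 x 639.8 | resist -2.3 radial 1.8 fx 5.4
t 22.8 th 38.4 r 36.6 x 640.1 | resist -3.7 radial 1.9 fx 5.6
t 22.9 th 32.2 r 36.7 x 640.4 | resist -5.1 radial 3.1 fx 4.7
t 23.0 th 25.5 r 36.6 x 640.8 | resist -5.7 radial 3.8 fx 4.1
t 23.1 th 18.9 r 36.6 x 641.1 | resist -6.8 radial 6.3 fx 2.5
t 23.2 th 12.2 r 36.6 x 641.5 | resist -6.9 radial 6.0 fx 2.7
```

```bash
python3 -m crank '[[-0.02,0.25,-0.06,0,1],[-0.04,0.49,-0.14,0,1],[-0.06,0.72,-0.24,0,1]]' >/dev/null; python3 st.py; for i in 1; do python3 -m crank '[[-0.02,0.22,-0.12,0,1]]' >/dev/null; python3 st.py; python3 -m crank '[[-0.02,0.21,-0.13,0,1]]' >/dev/null; python3 st.py; python3 -m crank '[[-0.02,0.21,-0.14,0,1]]' >/dev/null; python3 st.py; python3 -m crank '[[-0.02,0.2,-0.16,0,1]]' >/dev/null; python3 st.py; python3 -m crank '[[-0.02,0.19,-0.17,0,1]]' >/dev/null; python3 st.py; python3 -m crank '[[-0.02,0.18,-0.18,0,1]]' >/dev/null; python3 st.py;  python3 -m crank '[[-0.02,0.17,-0.19,0,1]]' >/dev/null; python3 st.py; done
```

```text
t 23.5 th 20.8 r 36.4 x 641.2 | resist 6.1 radial 9.4 fx 1.4
t 23.6 th 25.0 r 36.4 x 641.0 | resist 6.6 radial 10.6 fx 1.2
t 23.7 th 29.1 r 36.4 x 640.8 | resist 6.6 radial 10.1 fx 0.1
t 23.8 th 33.1 r 36.4 x 640.6 | resist 7.1 radial 10.8 fx 1.4
t 23.9 th 37.2 r 36.3 x 640.4 | resist 8.1 radial 10.9 fx 1.5
t 24.0 th 41.2 r 36.3 x 640.3 | resist 9.3 radial 10.5 fx 0.4
t 24.1 th 45.2 r 36.3 x 640.1 | resist 10.5 radial 9.9 fx 0.5
t 24.2 th 49.1 r 36.3 x 639.9 | resist 10.4 radial 9.4 fx 0.3
```

```bash
python3 -m crank '[[-0.01,0.12,-0.15,0,1]]' >/dev/null; python3 st.py; python3 -m crank '[[-0.01,0.12,-0.15,0,1]]' >/dev/null; python3 st.py
```

```text
t 24.3 th 52.3 r 36.2 x 639.8 | resist 12.3 radial 9.7 fx 0.5
t 24.4 th 55.1 r 36.3 x 639.7 | resist 12.6 radial 7.4 fx -0.3
```

```bash
python3 -m crank '[[-0.01,0.11,-0.15,0,1]]' >/dev/null; python3 st.py; python3 -m crank '[[0,0,0,0,3],[0,0,0,0,3],[0,0,0,0,3],[0,0,4,0,3],[0,0,8,0,4],[-2,-2,10,0,6],[-6,-5,10,0,6],[-11,-7,10,0,6],[-16,-9,10,0,6],[-16,-9,10,0,6]]'
```

```text
t 24.5 th 57.9 r 36.3 x 639.6 | resist 14.0 radial 7.0 fx 0.4
t: 25.5
ee_pos: [0.4721, -0.0401, 0.1637]
ee_rot: [[-0.999, -0.041, -0.004], [-0.041, 0.999, -0.0], [0.004, 0.0, -1.0]]
wrist_force: [-0.0, -0.3, -0.3]
finger_gap: 0.701
finger_force: 0.0
```

```bash
python3 - <<'E'
import numpy as np
from scipy.optimize import least_squares
f=np.array([[20.8,6.1],[25,6.6],[29.1,6.6],[33.1,7.1],[37.2,8.1],[41.2,9.3],[45.2,10.5],[49.1,10.4],[52.3,12.3],[55.1,12.6],[57.9,14.0]])
a=np.array([[-.9,5.9],[8.7,5.4],[18.4,6.1],[28.1,7.2],[37.6,8.1],[42.4,9.6],[46.7,10.0],[51.3,12.7]])
u=np.array([[44.8,-2.3],[38.4,-3.7],[32.2,-5.1],[25.5,-5.7],[18.9,-6.8],[12.2,-6.9]])
def load(th,k,on): return k*sum(np.maximum(th-o,0) for o in on)
for n in(1,2,3):
  best=None
  for s in np.random.default_rng(0).uniform(10,55,(60,n)):
    g=lambda p:np.r_[f[:,1]-p[1]-load(f[:,0],p[0],p[4:]),a[:,1]-p[1]-load(a[:,0]+p[3],p[0],p[4:]),u[:,1]+p[2]-load(u[:,0],p[0],p[4:])]
    r=least_squares(g,np.r_[.15,6,6.8,0,s])
    if best is None or r.cost<best.cost: best=r
  p=best.x;print(n,round(best.cost,2),p.round(2),"N at 58:",(22.6*p[0]*(58-np.sort(p[4:]))).round(0))
E
```

```text
1 2.72 [ 0.24  5.99  6.42  0.78 27.37] N at 58: [167.]
2 1.59 [ 0.13  5.69  6.69  0.4  19.48 36.98] N at 58: [116.  63.]
3 1.18 [ 0.11  5.57  6.74  1.36 48.06 34.21 17.18] N at 58: [104.  60.  25.]
```

```bash
python3 - <<'E'
from bench import manip
from h import *
t1=load("top3.npz"); t0=load("top2.npz"); t=manip.snapshot("top"); s=manip.snapshot("scene"); np.savez("top4.npz",**t)
for n,q in(("start",t0),("rel1",t1),("rel2",t)):
    g=cv2.cvtColor(q["img"],cv2.COLOR_RGB2GRAY).astype(float)[158:177,300:345]
    bg=np.median(g,axis=1,keepdims=True); w=np.clip(bg-g-25,0,None)   # dark sleeve
    cols=[]
    for r in range(3,16):
        x=np.arange(45); i=g[r].argmin(); sl=slice(max(i-4,0),i+5); ww=np.clip(70-g[r,sl],0,None)
        cols.append(300+(x[sl]*ww).sum()/max(ww.sum(),1e-6))
    print(n,g.min(),np.round(cols,2))
    for z in(.085,.088): print("  y at x~.65:",[ray(q,c,158+r,z)[:2].round(4).tolist() for r,c in((9,cols[6]),)])
b=cv2.resize(np.hstack([t["img"][150:215,280:390],s["img"][182:247,285:395]]),None,fx=3.6,fy=3.6,interpolation=2)
cv2.imwrite("pics/a5.png",b[:,:,::-1])
E
```

```text
start 0.0 [333.81 333.92 333.92 334.09 334.16 334.11 334.23 334.23 334.19 334.37
 334.39 334.4  334.54]
  y at x~.65: [[0.6433, -0.0114]]
  y at x~.65: [[0.6429, -0.0115]]
rel1 0.0 [313.64 313.42 313.35 313.48 313.51 313.45 313.47 313.5  313.68 313.65
 313.63 313.63 313.69]
  y at x~.65: [[0.6435, 0.0464]]
  y at x~.65: [[0.6431, 0.0463]]
rel2 1.0 [313.21 313.19 313.23 313.19 313.2  313.22 313.18 313.36 313.62 313.56
 313.6  313.57 313.67]
  y at x~.65: [[0.6435, 0.0472]]
  y at x~.65: [[0.6431, 0.0471]]
```

View pics/a5.png

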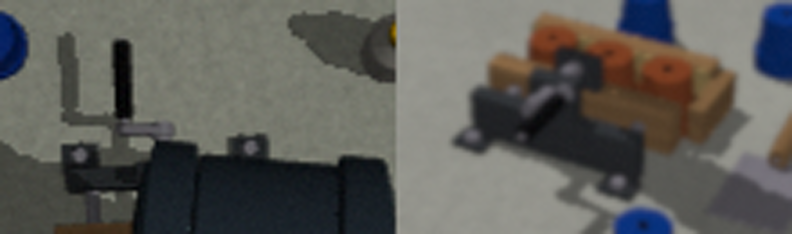

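The handle, at (122,80) in the left half, sits at about 48–50°, and all three pots stand clamped in the right half. I let go at about 58°, so the crank sprang back because the elastic load exceeded its friction. I'll regrip, retighten, and ease back until the tool force is near zero before letting go.

```bash
python3 -m crank '[[4,2,0,0,4],[8,4,0,0,3],[12,6,0,0,3],[16.7,8.8,0,0,3],[16.7,8.8,0,0,3],[16.7,8.8,0,0,3]]'; 
```

```text
t: 26.2
ee_pos: [0.6466, 0.0506, 0.1622]
ee_rot: [[-0.999, -0.045, -0.001], [-0.045, 0.999, -0.0], [0.001, 0.0, -1.0]]
wrist_force: [-0.6, -0.7, 0.0]
finger_gap: 0.351
finger_force: 0.0
```

```bash
python3 -m crank '[[-0.6,-0.25,-3,0,3],[-0.6,-0.25,-6,0,3],[-0.6,-0.25,-9.1,0,3],[-0.6,-0.25,-9.1,0,3],[-0.6,-0.25,-9.1,0,3]]'; python3 -m crank '[[0,0,0,0,1],[0,0,0,0,1],[0,0,0,0,1],[0,0,0,0,1]]' 40 >/dev/null; python3 st.py
```

```text
t: 26.7
ee_pos: [0.6385, 0.0462, 0.0735]
ee_rot: [[-0.999, -0.042, -0.001], [-0.042, 0.999, -0.0], [0.001, -0.0, -1.0]]
wrist_force: [-0.6, 0.7, 1.4]
finger_gap: 0.354
finger_force: 0.0
t 27.1 th 43.9 r 38.1 x 640.0 | resist 4.6 radial 7.5 fx -1.1
```

```bash
sed -i 's/^th=.*$/print("y-angle %.1f"%np.degrees(np.arcsin(y\/36)),end=" ");&/' st.py; sed -i 's/^print("y-angle.*end=" ");th=/th=/' /dev/null; python3 st.py; python3 -m crank '[[-0.01,0.13,-0.14,0,1]]' >/dev/null; python3 st.py; python3 -m crank '[[-0.01,0.12,-0.14,0,1]]' >/dev/null; python3 st.py; python3 -m crank '[[-0.01,0.12,-0.14,0,1]]' >/dev/null; python3 st.py;python3 -m crank '[[-0.01,0.11,-0.15,0,1]]' >/dev/null; python3 st.py
```

```text
y-angle 47.2 t 27.1 th 43.9 r 38.1 x 640.0 | resist 4.6 radial 7.5 fx -1.1
y-angle 49.0 t 27.2 th 45.7 r 37.9 x 640.0 | resist 10.0 radial 7.8 fx -3.4
y-angle 51.6 t 27.3 th 48.2 r 37.8 x 639.9 | resist 11.1 radial 6.7 fx -2.8
y-angle 54.5 t 27.4 th 50.9 r 37.8 x 639.8 | resist 12.3 radial 6.4 fx -2.8
y-angle 57.3 t 27.5 th 53.6 r 37.7 x 639.7 | resist 13.2 radial 5.4 fx -3.5sed: couldn't edit /dev/null: not a regular file
```

```bash
python3 -m crank '[[0,-0.06,0.1,0,1]]' >/dev/null; python3 st.py; python3 -m crank '[[0,-0.06,0.09,0,1]]' >/dev/null; python3 st.py; python3 -m crank '[[0,-0.06,0.09,0,1]]' >/dev/null; python3 st.py
```

```text
y-angle 57.2 t 27.6 th 53.1 r 37.8 x 639.5 | resist 0.1 radial 2.6 fx 1.0
y-angle 56.3 t 27.7 th 52.4 r 37.8 x 639.5 | resist 1.3 radial 4.8 fx 1.5
y-angle 55.2 t 27.8 th 51.4 r 37.8 x 639.6 | resist -0.1 radial 5.2 fx 2.0
```

```bash
python3 -m crank '[[0,0,0,0,3],[0,0,0,0,3],[0,0,0,0,3],[0,0,4,0,3],[0,0,8,0,3],[-2,-3,10,0,6],[-6,-7,10,0,6],[-11,-12,10,0,6],[-16,-16,10,0,6],[-17,-20,10,0,6]]'; python3 - <<'E'
from bench import manip
from h import *
t=manip.snapshot("top"); np.savez("top5.npz",**t)
g=cv2.cvtColor(t["img"],cv2.COLOR_RGB2GRAY).astype(float)[158:177,300:345];c=[]
for r in range(3,16):
    i=g[r].argmin(); x=np.arange(45)[max(i-4,0):i+5]; w=np.clip(70-g[r][x],0,None); c.append(300+(x*w).sum()/w.sum())
print(np.round(c,2),ray(t,c[6],167,.086).round(4))
E
```

```text
t: 28.8
ee_pos: [0.4807, -0.1266, 0.1699]
ee_rot: [[-0.999, -0.044, -0.001], [-0.044, 0.999, 0.0], [0.001, 0.0, -1.0]]
wrist_force: [0.6, -0.6, -0.8]
finger_gap: 0.705
finger_force: 0.0
[313.07 312.9  312.9  312.91 312.91 313.09 313.17 313.2  313.18 313.18
 313.16 313.15 313.57] [0.6434 0.0472 0.086 ]
```

```bash
python3 -m crank '[[3,3.5,0,0,4],[6,7,0,0,3],[10,11,0,0,3],[13,14.5,0,0,3],[15.9,17.5,0,0,3],[15.9,17.5,0,0,3],[15.9,17.5,0,0,3],[15.9,17.5,0,0,3]]'; 
```

```text
t: 29.65
ee_pos: [0.6418, 0.0482, 0.1697]
ee_rot: [[-0.999, -0.042, -0.001], [-0.042, 0.999, -0.001], [0.001, -0.0, -1.0]]
wrist_force: [0.8, -0.2, -0.6]
finger_gap: 0.352
finger_force: 0.0
```

```bash
python3 -m crank '[[-0.2,0.1,-4,0,3],[-0.2,0.1,-8,0,3],[-0.2,0.1,-10.1,0,3],[-0.2,0.1,-10.1,0,3],[-0.2,0.1,-10.1,0,3]]'; python3 -m crank '[[0,0,0,0,1],[0,0,0,0,1],[0,0,0,0,1],[0,0,0,0,1]]' 40; python3 st.py
```

```text
t: 30.15
ee_pos: [0.6403, 0.0488, 0.07]
ee_rot: [[-0.999, -0.041, 0.0], [-0.041, 0.999, -0.0], [-0.0, -0.0, -1.0]]
wrist_force: [-0.2, -0.9, -0.0]
finger_gap: 0.348
finger_force: 0.0
t: 30.55
ee_pos: [0.6416, 0.0494, 0.071]
ee_rot: [[-0.999, -0.042, 0.003], [-0.042, 0.999, -0.001], [-0.003, -0.001, -1.0]]
wrist_force: [-0.8, -3.0, 7.1]
finger_gap: 0.146
finger_force: 39.3
y-angle 53.4 t 30.6 th 51.0 r 37.2 x 641.6 | resist 7.4 radial 2.1 fx -0.8
```

```bash
python3 -m crank '[[-0.01,0.12,-0.15,0,1]]' >/dev/null; python3 st.py; python3 -m crank '[[-0.01,0.11,-0.15,0,1]]' >/dev/null; python3 st.py; python3 -m crank '[[0,0,0,0,1]]' >/dev/null; python3 st.py; python3 -m crank '[[0,-0.04,0.06,0,1],[0,-0.04,0.06,0,1]]' >/dev/null; python3 st.py
```

```text
y-angle 55.6 t 30.6 th 53.2 r 37.1 x 641.5 | resist 12.8 radial 2.7 fx -2.2
y-angle 58.5 t 30.8 th 55.9 r 37.1 x 641.4 | resist 12.1 radial 1.5 fx -3.0
y-angle 58.9 t 30.9 th 56.2 r 37.1 x 641.4 | resist 9.6 radial 1.3 fx -0.5
y-angle 58.8 t 31.1 th 56.1 r 37.1 x 641.3 | resist 9.4 radial 2.0 fx 0.2
```

```bash
python3 -m crank '[[0,-0.04,0.06,0,1],[0,-0.04,0.06,0,1]]' >/dev/null; python3 st.py;  python3 -m crank '[[0,-0.04,0.06,0,1],[0,-0.04,0.06,0,1]]' >/dev/null; python3 st.py
```

```text
y-angle 58.8 t 31.2 th 56.1 r 37.1 x 641.3 | resist 7.3 radial 3.5 fx 1.0
y-angle 58.5 t 31.4 th 55.8 r 37.1 x 641.3 | resist 4.2 radial 3.5 fx 3.5
```

```bash
python3 -m crank '[[0,-0.04,0.06,0,1],[0,-0.04,0.06,0,1]]' >/dev/null; python3 st.py;  python3 -m crank '[[0,-0.02,0.03,0,1],[0,-0.02,0.03,0,1]]' >/dev/null; python3 st.py
```

```text
y-angle 57.8 t 31.6 th 55.1 r 37.1 x 641.3 | resist 1.1 radial 3.5 fx 4.8
y-angle 57.4 t 31.9 th 54.7 r 37.1 x 641.2 | resist 1.2 radial 2.7 fx 5.7
```

```bash
python3 -m crank '[[0,0,0,0,1.8],[0,0,0,0,3],[0,0,0,0,3],[0,0,4,0,3],[0,0,8,0,3],[-2,-3,10,0,6],[-6,-7,10,0,6],[-11,-12,10,0,6],[-16,-16,10,0,6],[-17,-20,10,0,6]]'; python3 - <<'E'
from bench import manip
from h import *
t=manip.snapshot("top"); np.savez("top6.npz",**t)
g=cv2.cvtColor(t["img"],cv2.COLOR_RGB2GRAY).astype(float)[158:177,300:345];c=[]
for r in range(3,16):
    i=g[r].argmin(); x=np.arange(45)[max(i-4,0):i+5]; w=np.clip(70-g[r][x],0,None); c.append(300+(x*w).sum()/w.sum())
print(np.round(c,2),np.mean(c),ray(t,c[6],167,.086).round(4))
E
```

```text
t: 32.85
ee_pos: [0.4823, -0.1257, 0.1686]
ee_rot: [[-0.999, -0.044, -0.001], [-0.044, 0.999, 0.0], [0.001, 0.0, -1.0]]
wrist_force: [1.8, -0.5, 0.5]
finger_gap: 0.706
finger_force: 0.0
[312.75 312.66 312.71 312.67 312.66 312.8  312.81 312.91 312.94 312.91
 312.89 313.08 313.16] 312.84240095581197 [0.6434 0.0482 0.086 ]
```

```bash
python3 -c "
from bench import manip
print(manip.sign_off())"
```

```text
the job is handed in; nothing more can be done
None
```

I handed the job in at about 33 s: the three pots stand in single file against the end stop, the jaw is tightened on them and the crank is released, but handing in gave no verdict, and that every pot is held with more than 12 N is only my estimate from the crank force.

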